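Close the canister's tuck tab

TASK

Close the pouring opening of the yellow canister: with the fingertips, fold the upright red tab down flat over the lid, then push it by its white rib so that its front edge slides fully beneath the black lip, and let go so that the lip keeps it down. Do not lift, tip or shove the canister away from its place, and leave the flask, cup, tumbler and strainer alone.

Things in the scene. Friction and masses are not known exactly. Their poses are not given: they have to be found in the camera images.
- canister: Loose yellow plastic canister, full, about 0.9 kg, 130 (x) by 100 (y) mm; its lid (138 by 106 mm, dark round pouring opening) has its top 110 mm above the stool. Origin: centre of the underside, z up. +x points from the tab's hinge to the black lip: folding and tucking both go towards +x. The small closed steel spring clip on the +y side is not part of the job.
- flap (a joint): Fold angle of the red tab about its hinge, rad: 0 = flat over the lid, about 1.57 = upright, 2.0 = end stop leaning back away from the lip. A weak spring (about 0.06 N m when flat) lifts it again to about 1.0 whenever it is neither held down nor tucked; it starts at about 1.35 to 1.85; tucked, it rests against the underside of the lip at about 0.04.
- flap_slide (a joint): How far the red tab has been pushed out along its own length, m: 0 = drawn back (as at the start, within 2 mm), 0.018 = pushed fully home. It stays where it is left (about 1 N of friction). With the tab flat its front edge meets the lip at 0.008 and is 10 mm beneath it at 0.018. If it is pushed out while still upright it lands on top of the lip and must be pushed back.
- hinge_axis (a point): Middle of the tab's hinge axis, on the canister at x = -52 mm, y = 0, 115 mm above the stool. The axis runs along the canister's y, between two small yellow lugs (10 by 8 mm, up to 121 mm above the stool) at y = +-34 mm.
- rib (a point): Middle of the rib's pushing face (the face towards the hinge). The white rib is 44 mm wide, 6 mm thick and stands 10 mm proud of the tab's face; this face is 50 mm from the hinge axis when the tab is drawn back. With the tab flat the rib is on top; with it upright the rib is on the side away from the lip.
- tab_edge (a point): Middle of the front (free) edge of the red tab, 92 mm from the hinge axis when drawn back. The tab is a plate 50 mm wide and 5 mm thick that begins 8 mm from the hinge axis; flat, its top face is 117 mm above the stool.
- lip_edge (a point): Middle of the lower front edge of the black lip, where the tab has to go in: on the canister at x = +48 mm, y = 0, 121 mm above the stool. The lip is 64 mm wide in y, reaches from x = +48 to +66 mm, its top is 127 mm above the stool; it is open towards the hinge and closed behind at x = +61 mm.
- flask: Silver vacuum flask with black twist cap, 72 mm across, 205 mm high, loose. Origin: centre of its underside.
- cup: Blue plastic cup with a handle, 84 mm across, 80 mm high, loose. Origin: centre of its underside.
- tumbler: Glass tumbler, 72 mm across, 100 mm high, loose. Origin: centre of its underside.
- strainer: Steel tea strainer, bowl 74 mm across and 26 mm high with a thin handle reaching 80 mm from the bowl's centre towards its -x, loose. Origin: centre of the bowl's underside.
There are look-alikes about, which are no part of the job. Of the things that look like the strainer, the largest one is meant.

How it is judged:
On the way, in this order (a step that is already met when the one before it is completed fails the run):
1. the tab is folded down flat, its edge in front of the lip (value of joint flap below 0.1 rad and value of joint flap_slide below 0.0085 m), for 0.05 s.
2. the tab's edge is pushed beneath the lip (value of joint flap below 0.06 rad and value of joint flap_slide above 0.0145 m), for 0.2 s.
At the end, for the whole second after the job is handed in: The tab lies flat (under 0.07 rad), pushed out over 14.5 of its 18 mm, its edge over 6 mm beneath the lip, which keeps it down; the canister stands upright, at rest, within 50 mm of its first place; flask, cup, tumbler and strainer upright within 30 mm of theirs (value of joint flap below 0.07 rad and value of joint flap_slide above 0.0145 m and z of tab_edge in the frame of lip_edge below 0 m and x of tab_edge in the frame of lip_edge above 0.006 m and angle between canister's own z axis and vertical below 0.05 rad and height (world z) of canister below 0.005 m and distance of canister from where it was at the start of the episode below 0.05 m and linear speed of canister below 0.01 m/s and distance of each of flask, cup, tumbler, strainer from where it was at the start of the episode below 0.03 m and angle between each of flask, cup, tumbler, strainer's own z axis and vertical below 0.1 rad); the robot touches nothing.
It fails at once if the canister is lifted, tipped or shoved more than 50 mm (height (world z) of canister above 0.012 m or angle between canister's own z axis and vertical above 0.15 rad or distance of canister from where it was at the start of the episode above 0.05 m).
It fails at once if the flask is pushed, lifted or tipped (distance of flask from where it was at the start of the episode above 0.03 m or angle between flask's own z axis and vertical above 0.3 rad).
It fails at once if the blue cup is pushed, lifted or tipped (distance of cup from where it was at the start of the episode above 0.03 m or angle between cup's own z axis and vertical above 0.3 rad).
It fails at once if the glass tumbler is pushed, lifted or tipped (distance of tumbler from where it was at the start of the episode above 0.03 m or angle between tumbler's own z axis and vertical above 0.3 rad).
It fails at once if the tea strainer is pushed, lifted or tipped (distance of strainer from where it was at the start of the episode above 0.03 m or angle between strainer's own z axis and vertical above 0.3 rad).
It also fails if it takes over 35 s, if anything falls off the work surface, if the arm or the gripper's body presses on something with over 40 N, if the wrist force passes 120 N, or if a joint passes its speed limit or range.

ROBOT

A 6-joint arm with a two-finger parallel gripper is mounted at the origin on the work surface. World frame = base frame: x ahead of the robot, y to its left, z up, the work surface at z = 0. Lengths are in m, angles in rad, forces in N, time in s.
With the tool pointing down it reaches from about 0.25 to 0.725 m from the base axis. Payload 4 kg.
Tool frame: the origin (TCP) lies on the centre line of the jaws, within the pads' length; the fingertips stand 17 mm ahead of it and the grasp point (between the pads) lies 2 mm behind it; z points along the fingers, y is the line along which they close (so a half turn about z gives the same grasp; the last joint's range is limited). The gripper opens to 85 mm and grips with 20 to 120 N. Pads are 22 mm wide; open, the fingers measure 114 mm over their backs; the gripper's body (76 mm by 85 mm) begins 54 mm behind the grasp point. The pads swing forward as they close: fully open they stand 13 mm farther back than shut.
Start: joints at [1.138, 0.241, 0.005, 1.335, 0, 1.571], TCP at [0.21, 0.454, 0.248] pointing down, gripper open.
Joint ranges: [-2.72, 2.72], [-1.05, 1.87], [-1.09, 1.28], [-1.99, 2.15], [-1.42, 1.44], [-3.14, 3.14]. Speed limits (rad/s): [2.79, 2.79, 3.14, 3.14, 3.14, 3.14].

INTERFACE

Orientations are given as a unit quaternion [x, y, z, w].
In Python, from workcell import bot, camera, get_calibration gives the robot as it stands.
- The arm moves only by the tool apply_moves, never from a script. Its argument "steps" is a list of rows, each a list of 3 entries, a list of its own where there are three numbers: the shift along the tool's x, y, z as a fraction of full scale, then the turn, a rotation vector about the tool's x, y, z as a fraction of full scale, then the opening, from 0 (shut) to 1 (fully open). A call has exactly 8 rows; each row shifts and turns the commanded pose from where the row before left it, along the tool's axes as they then stand; what a row does not reach is not made up. Full scale, the value 1, is 20 cm for a shift and pi rad for a turn. A row lasts 1/12 s, in which the tool goes at most 41.7 mm and 7.16 degrees, less where a joint would pass 70% of its speed; a pose out of reach is approached as far as the arm can. A call with a number of a shift or a turn outside -1 to 1 is refused whole. A call with a gripper value outside its range is refused whole. The fingers move at their own pace and stop on an object; the grip force is fixed at half the most. Time passes only in rows, so rows that do not move let the fingers close, or fill a call up. It gives the time, the measured TCP pose, the force, the opening and the grip force at its end, in the units of the state.
- bot.get_obs(): the state, without advancing time (a new reading comes with each control period).
- camera(name): name is "scene" or "top" or "wrist"; returns (picture, depth): 480x640x3 uint8, red, green, blue; 480x640 float32, m along the optical axis (not along the pixel's ray), 0 where there is no reading.
- get_calibration(name): a dict with "fov_y" (degrees; the focal length in pixels is half the picture's height over the tangent of half this angle, whatever the lens; pixels are square), "cx", "cy" (the principal point, pixels), "rvec" (rotation vector, rad) and "tvec" (3), from world to camera coordinates, as OpenCV has them. Camera axes: x right, y down, z forward; pixel columns grow to the right and rows downward; lengths in m; the calibration is good to about 2 mm. A picture is of the moment at which its call begins: read the wrist's pose just before it. get_calibration takes no time and is no camera call; for the wrist camera it gives the pose at the moment of the call.
- bot.job_done(): hands the job in; it is judged then, once.
The state is a dict: "clock": time; "joint_pos": joint angles; "joint_vel": joint speeds; "tau": joint torques, N m; "eef_pos": TCP position; "tool_rot": TCP orientation; "ft_force": force on the tool from outside, world axes, zero at the start; "ft_torque": the same for the moment, N m; "grip_width": finger opening in m; "grasp_force": force on a finger pad.
Only numpy, scipy, OpenCV 4.12 (cv2) and the standard library are available. Lean on these libraries where they do the work, as an engineer would, in place of code of your own. Each camera call takes 0.05 s, during which the arm holds its last target. There are 200 camera calls.

## Working session

There is one attempt and no reset: what is moved stays moved. The work goes in short steps, Python scripts to look and compute and a tool call to move; the robot and the scene stay as the last step left them, time stands still between calls to the robot, and variables do not carry over. Pictures are saved under pics/ and viewed, at most 10 in all, crops included, and the job is handed in when it is done.

Besides the shell and the picture viewer there is one more tool, called after "Emit:" in YAML: its name, and indented under it one key for each argument. apply_moves: Moves the arm, as the interface text tells. Its arguments: {"type":"object","properties":{"steps":{"type":"array"}},"required":["steps"]}

```bash
mkdir -p pics
cat > h.py <<'E'
import numpy as np,cv2
from workcell import bot,camera,get_calibration
def K(c):
    f=240/np.tan(np.radians(c["fov_y"])/2); return np.array([[f,0,c["cx"]],[0,f,c["cy"]],[0,0,1]])
def pts(uv,c,d=None,z=None):
    uv=np.atleast_2d(uv).astype(float); R=cv2.Rodrigues(np.array(c["rvec"],float))[0]; t=np.array(c["tvec"],float).ravel()
    r=np.c_[uv,np.ones(len(uv))]@np.linalg.inv(K(c)).T
    if d is not None: return (r*np.array(d).reshape(-1,1)-t)@R
    o=-R.T@t; w=r@R; return o+w*((z-o[2])/w[:,2])[:,None]
E
python3 - <<'E'
from h import *
np.set_printoptions(precision=3,suppress=True)
for n in("scene","top"):
    p,d=camera(n);c=get_calibration(n);print(n,c)
    cv2.imwrite(f"pics/{n}.png",p[:,:,::-1]);np.savez(n+".npz",p=p,d=d)
print(bot.get_obs())
E
```

```text
scene {'fov_y': 56.192343807322196, 'cx': 314.38577887526446, 'cy': 237.24792392469675, 'rvec': array([ 1.673,  2.127, -0.653]), 'tvec': array([ 0.159, -0.323,  1.165])}
top {'fov_y': 53.696424125461895, 'cx': 319.37779536297523, 'cy': 239.52092731719088, 'rvec': array([ 2.199, -2.17 ,  0.102]), 'tvec': array([-0.059,  0.491,  1.043])}
{'clock': 0.1, 'joint_pos': array([ 1.138,  0.241,  0.004,  1.335, -0.   ,  1.571]), 'joint_vel': array([ 0.001, -0.001,  0.004,  0.001,  0.   ,  0.001]), 'tau': array([  0.   , -37.314,  25.301,   0.011,  -0.   ,  -0.   ]), 'eef_pos': array([0.209, 0.453, 0.247]), 'tool_rot': array([ 0.215,  0.977, -0.001, -0.   ]), 'ft_force': array([-0.801, -0.774, -0.101]), 'ft_torque': array([-0.009,  0.035, -0.021]), 'grasp_force': 0.0, 'grip_width': 0.08568591322768576}
```

View pics/scene.png

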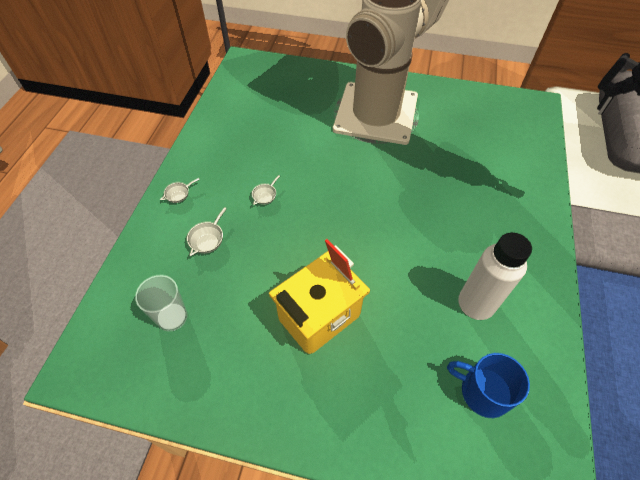

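View pics/top.png

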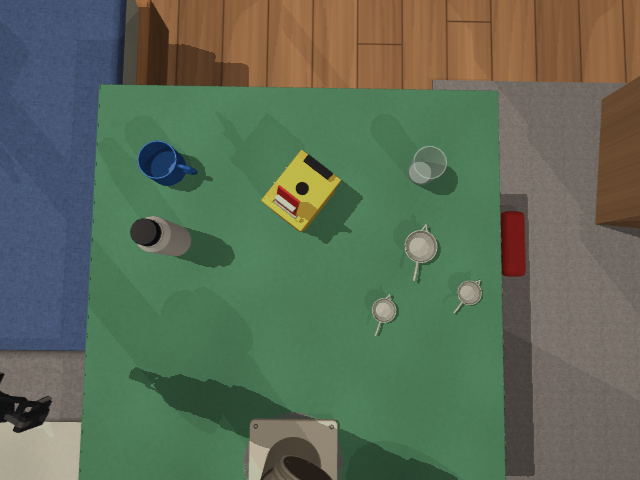

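The canister stands at top (302,190), with its black lip at (318,167), dark opening at (302,188) and upright red/white tab at (286,202). In the scene view the tab is at (340,258) and the lip at (292,307). There is only one canister and one red tab on the stool. The other red thing is a bag on the floor at top (513,243). The strainer look-alikes at top (421,245), (384,310) and (469,293) aren't needed; the largest is the one at (421,245).

Run:
```python
from h import *
np.set_printoptions(precision=4,suppress=True)
for n,roi in(("top",(140,245,250,350)),("scene",(230,355,265,375))):
    z=np.load(n+".npz");p,d=z["p"],z["d"];c=get_calibration(n)
    hsv=cv2.cvtColor(p,cv2.COLOR_RGB2HSV);m=np.zeros(d.shape,bool);m[roi[0]:roi[1],roi[2]:roi[3]]=1
    H,S,V=[hsv[...,i].astype(int) for i in range(3)]
    vv,uu=np.nonzero(m&(d>0));P=np.full(d.shape+(3,),np.nan);P[vv,uu]=pts(np.c_[uu,vv],c,d[vv,uu])
    Z=P[...,2]
    yel=m&(H>18)&(H<35)&(S>120)&(V>60); red=m&((H<8)|(H>172))&(S>140)&(V>60); blk=m&(V<50)
    wht=m&(S<80)&(V>120)
    lid=m&(Z>.1)&(Z<.135)&(yel|blk|red|wht)
    print(n,"lid z",np.median(Z[yel&(Z>.1)]))
    yl=yel&(abs(Z-.11)<.006); v,u=np.nonzero(yl|(blk&(abs(Z-.115)<.02))); 
    q=pts(np.c_[u,v],c,z=.11)[:,:2].astype(np.float32); r=cv2.minAreaRect(q*1000);print(" lid rect mm",r)
    k=blk&(Z>.118)&(Z<.135);v,u=np.nonzero(k);r=cv2.minAreaRect((P[k][:,:2]*1000).astype(np.float32));print(" lip",r,k.sum(),np.median(P[k],0))
    k=blk&(abs(Z-.11)<.006);print(" hole",np.median(P[k],0),k.sum())
    for nm,k in(("red",red&(Z>.11)),("wht",wht&(Z>.12))):
        print(nm,k.sum(),np.median(P[k],0),np.min(P[k],0),np.max(P[k],0))
        if k.sum()>5:
            X=P[k];i=np.argsort(X[:,2]);print(X[i[:: max(1,len(i)//8)]])
    x0,y0=roi[2],roi[0];cv2.imwrite(f"pics/c_{n}.png",cv2.resize(p[roi[0]:roi[1],roi[2]:roi[3],::-1],None,fx=4,fy=4,interpolation=2))
a=cv2.imread("pics/c_top.png");b=cv2.imread("pics/c_scene.png");h=max(a.shape[0],b.shape[0])
f=np.zeros((h,a.shape[1]+b.shape[1],3),np.uint8);f[:a.shape[0],:a.shape[1]]=a;f[:b.shape[0],a.shape[1]:]=b
cv2.imwrite("pics/crop.png",cv2.resize(f,(800,int(800*h/f.shape[1]))))
```

```text
top lid z 0.10956518656590467
 lid rect mm ((586.94677734375, -11.37835693359375), (105.82660675048828, 137.55795288085938), 52.8759765625)
 lip ((632.9548950195312, -45.451026916503906), (62.54728317260742, 17.34083366394043), 52.016563415527344) 248 [ 0.6322 -0.0463  0.1266]
 hole [ 0.5911 -0.0137  0.1101] 121
red 227 [0.5564 0.0095 0.1929] [ 0.5337 -0.0114  0.123 ] [0.5761 0.0357 0.2103]
[[ 0.5568  0.0321  0.123 ]
 [ 0.5384 -0.0021  0.1544]
 [ 0.5673  0.0301  0.1788]
 [ 0.5548  0.0103  0.1854]
 [ 0.5648  0.0214  0.1929]
 [ 0.5621  0.0154  0.1981]
 [ 0.5575  0.0037  0.2037]
 [ 0.5534 -0.0002  0.2057]
 [ 0.5584  0.0072  0.2086]]
wht 135 [0.5492 0.0184 0.1723] [ 0.5309 -0.0026  0.1204] [0.5648 0.0384 0.1766]
[[0.547  0.0239 0.1204]
 [0.5495 0.0227 0.1692]
 [0.5475 0.009  0.1706]
 [0.5474 0.007  0.1715]
 [0.5492 0.0109 0.1721]
 [0.5452 0.0127 0.1728]
 [0.5489 0.0205 0.1734]
 [0.5373 0.0067 0.174 ]
 [0.541  0.0087 0.175 ]]
scene lid z 0.10831487269713523
 lid rect mm ((591.496337890625, -10.252738952636719), (106.02902221679688, 136.80303955078125), 52.815181732177734)
 lip ((641.16650390625, -50.355594635009766), (58.93580627441406, 1.0843353271484375), 52.6521110534668) 20 [ 0.6322 -0.0624  0.1214]
 hole [ 0.6375 -0.0545  0.1155] 3
red 144 [0.5678 0.0173 0.2035] [ 0.5482 -0.0112  0.1294] [0.5793 0.0381 0.2072]
[[0.5662 0.0365 0.1294]
 [0.574  0.0322 0.1709]
 [0.5772 0.0286 0.1904]
 [0.5732 0.0194 0.201 ]
 [0.574  0.0226 0.2035]
 [0.5771 0.0263 0.2042]
 [0.5578 0.0003 0.2047]
 [0.5561 0.0015 0.2054]]
wht 55 [0.5552 0.0287 0.1717] [0.5346 0.0028 0.1662] [0.5663 0.038  0.1741]
[[0.5626 0.0367 0.1662]
 [0.5587 0.0309 0.17  ]
 [0.5433 0.0162 0.1707]
 [0.5425 0.0127 0.1712]
 [0.5578 0.0306 0.1716]
 [0.5645 0.0351 0.1718]
 [0.5446 0.0148 0.1722]
 [0.549  0.0222 0.1727]
 [0.5552 0.03   0.1733]
 [0.544  0.0146 0.1741]]
```

View pics/crop.png

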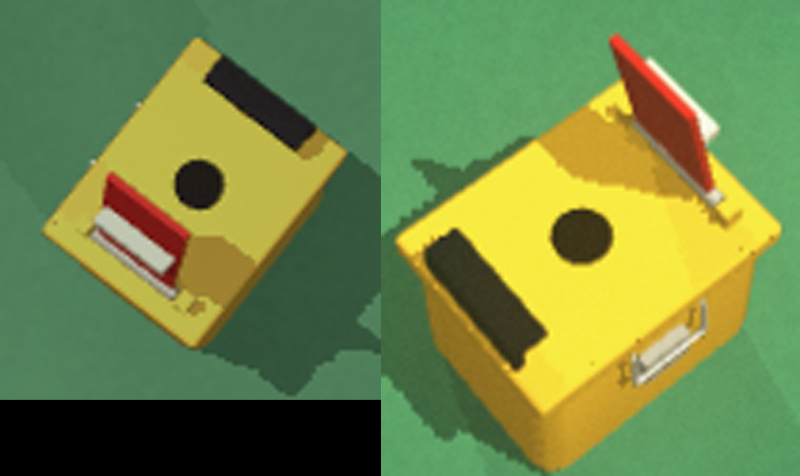

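The lid rectangle measures 106 x 137.5 mm (given 106 x 138), the lid top is at z = 0.110 m, and the lip measures 17 x 62 mm at z = 0.127 m. All of these match the description. The canister centre is at about (588, -11) mm, yaw -37°, with the hinge at (546, 20) mm and the tab at about 1.4 rad. I'll approach from behind the tab with the fingers shut.

Emit:
apply_moves:
  steps:
    - [[0,0,-0.12],[0,0,0.0342],0]
    - [[0,0,-0.12],[0,0,0.0342],0]
    - [[-0.167,-0.05,0],[0,0,0],0]
    - [[-0.167,-0.05,0],[0,0,0],0]
    - [[-0.167,-0.05,0],[0,0,0],0]
    - [[-0.167,-0.05,0],[0,0,0],0]
    - [[-0.167,-0.05,0],[0,0,0],0]
    - [[-0.167,-0.05,0],[0,0,0],0]

```text
clock: 0.77
eef_pos: [0.3337, 0.2836, 0.296]
tool_rot: [0.318, 0.948, -0.0, -0.0]
ft_force: [1.0, -0.0, -0.2]
grip_width: -0.0004
grasp_force: 0.0
```

Emit:
apply_moves:
  steps:
    - [[-0.16,-0.05,0],[0,0,0],0]
    - [[-0.16,-0.05,0],[0,0,0],0]
    - [[-0.16,-0.05,0],[0,0,0],0]
    - [[-0.16,-0.05,0],[0,0,0],0]
    - [[-0.16,-0.05,0],[0,0,0],0]
    - [[-0.16,-0.05,0],[0,0,0],0]
    - [[0,0,0],[0,-0.037,0],0]
    - [[0,0,0],[0,-0.037,0],0]

```text
clock: 1.43
eef_pos: [0.4531, 0.1168, 0.2953]
tool_rot: [0.322, 0.94, -0.039, 0.111]
ft_force: [-0.3, 0.6, 0.1]
grip_width: 0.0001
grasp_force: 0.0
```

Emit:
apply_moves:
  steps:
    - [[0,0,0],[0,-0.037,0],0]
    - [[0,0,0],[0,-0.037,0],0]
    - [[0,0,0],[0,-0.037,0],0]
    - [[0,0,0],[0,-0.037,0],0]
    - [[0,0,0],[0,-0.028,0],0]
    - [[0,0,0],[0,0,0],0]
    - [[0,0,0],[0,0,0],0]
    - [[0,0,0],[0,0,0],0]

```text
clock: 2.1
eef_pos: [0.4506, 0.1217, 0.2967]
tool_rot: [0.294, 0.876, -0.121, 0.362]
ft_force: [1.1, -0.3, 0.7]
grip_width: -0.0002
grasp_force: 0.0
```

```bash
cat >> h.py <<'E'
from scipy.spatial.transform import Rotation as Ro
HG=np.array([.5465,.0204,.115]);YAW=np.radians(-37.1)
C=np.array([[np.cos(YAW),-np.sin(YAW),0],[np.sin(YAW),np.cos(YAW),0],[0,0,1]])
def st():
    o=bot.get_obs();R=C.T@Ro.from_quat(o["tool_rot"]).as_matrix();p=C.T@(o["eef_pos"]-HG)
    tip=p+.017*R[:,2];print("clk %.2f tip mm(hinge frame)"%o["clock"],(tip*1000).round(1),"z",R[:,2].round(3),"y",R[:,1].round(3),"F",(C.T@o["ft_force"]).round(1))
    return R,tip
def go(R,tip,tgt):print("to",tgt,"shift frac",(R.T@(np.array(tgt)/1000-tip)/.2).round(4))
E
python3 - <<'E'
from h import *
R,t=st();go(R,t,(-50,0,40));go(R,t,(-40,0,27))
for n in("wrist","scene"):
    p,d=camera(n);np.savez(n+"2.npz",p=p,d=d);cv2.imwrite(f"pics/{n}2.png",p[:,:,::-1])
a=cv2.imread("pics/wrist2.png");b=cv2.imread("pics/scene2.png")[100:400,200:500]
cv2.imwrite("pics/two.png",np.hstack([cv2.resize(a,(400,300)),cv2.resize(b,(300,300))]))
E
```

```text
clk 2.10 tip mm(hinge frame) [-125.6   22.9  169.7] z [ 0.706  0.    -0.708] y [0.    1.    0.001] F [1.  0.4 0.7]
to (-50, 0, 40) shift frac [ 0.1901 -0.115   0.7259]
to (-40, 0, 27) shift frac [ 0.2006 -0.115   0.8073]
```

View pics/two.png

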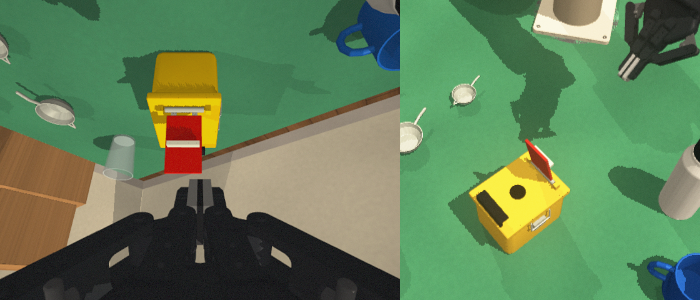

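The wrist view shows the shut fingertips at about (200,180) in the half-size left panel, with the red tab's edge at (184,160) and the white rib at (182,143). The canister is untouched. I'll check the fingertip length and where the camera body sits.

Run:
```python
from h import *
np.set_printoptions(precision=1,suppress=True)
R,tip=st();c=get_calibration("wrist");o=bot.get_obs()
Rt=Ro.from_quat(o["tool_rot"]).as_matrix();Rc=cv2.Rodrigues(c["rvec"])[0];cam=-Rc.T@np.ravel(c["tvec"])
print("cam in tool mm",Rt.T@(cam-o["eef_pos"])*1000)
z=np.load("wrist2.npz");d=z["d"]
v,u=np.mgrid[0:480:1,0:640:1];k=(d>.02);X=(pts(np.c_[u[k],v[k]],c,d[k])-o["eef_pos"])@Rt*1000
s=(abs(X[:,0])<25)&(abs(X[:,1])<25)&(X[:,2]>-30)&(X[:,2]<60)
Y=X[s];print(len(Y),Y.min(0),Y.max(0),np.percentile(Y,[2,98],axis=0))
hsv=cv2.cvtColor(z["p"],cv2.COLOR_RGB2HSV);H,S,V=[hsv[...,i].astype(int) for i in range(3)]
W=(pts(np.c_[u[k],v[k]],c,d[k])-HG)@C*1000
for nm,m in(("red",((H<8)|(H>172))&(S>140)),("wht",(S<60)&(V>150))):
    a=m[k]&(abs(W[:,1])<40)&(abs(W[:,0])<60)&(W[:,2]>5)&(W[:,2]<110);q=W[a];print(nm,a.sum(),np.percentile(q,[2,50,98],axis=0))
    if nm=="red":print("angle",np.degrees(np.arctan2(*np.polyfit(q[:,2],q[:,0],1)[:1],1)), np.polyfit(q[:,2],q[:,0],1))
```

```text
clk 2.20 tip mm(hinge frame) [-125.    23.   170.2] z [ 0.7  0.  -0.7] y [0. 1. 0.] F [ 0.1 -0.3  0.2]
cam in tool mm [  68.2    0.7 -124.9]
5567 [-12.3 -25.  -30. ] [14.1 25.  15.3] [[ -8.1 -18.8 -29.8]
 [ 13.3  19.6  11. ]]
red 4694 [[  2.5 -22.4  12.7]
 [ 12.3   1.3  59.9]
 [ 19.9  24.9  91.5]]
angle 11.843145608820109 [ 0.2 -0.1]
wht 490 [[  0.3 -19.9   6.9]
 [  2.1   1.6  57.5]
 [ 10.5  21.8  59.3]]
```

Emit:
apply_moves:
  steps:
    - [[0.025,-0.0137,0.1],[0,0,0],0]
    - [[0.025,-0.0137,0.1],[0,0,0],0]
    - [[0.025,-0.0137,0.1],[0,0,0],0]
    - [[0.025,-0.0137,0.1],[0,0,0],0]
    - [[0.025,-0.0137,0.1],[0,0,0],0]
    - [[0.025,-0.0137,0.1],[0,0,0],0]
    - [[0.025,-0.0137,0.1],[0,0,0],0]
    - [[0.025,-0.0137,0.1],[0,0,0],0]

```text
clock: 2.87
eef_pos: [0.5062, 0.0518, 0.155]
tool_rot: [0.295, 0.875, -0.121, 0.363]
ft_force: [-0.4, -0.2, -0.1]
grip_width: -0.0002
grasp_force: 0.0
```

Run:
```python
from h import *
R,t=st();go(R,t,(0,1,28));go(R,t,(-2,1,28))
```

```text
clk 2.87 tip mm(hinge frame) [-39.1   0.7  28. ] z [ 0.707 -0.    -0.707] y [0.002 1.    0.002] F [-0.2 -0.4 -0.1]
to (0, 1, 28) shift frac [-0.1381  0.002   0.1382]
to (-2, 1, 28) shift frac [-0.131   0.002   0.1311]
```

Emit:
apply_moves:
  steps:
    - [[-0.0345,0,0.0345],[0,0,0],0]
    - [[-0.0345,0,0.0345],[0,0,0],0]
    - [[-0.0345,0,0.0345],[0,0,0],0]
    - [[-0.0345,0,0.0345],[0,0,0],0]
    - [[-0.0168,0,0.0186],[0,0,0],0]
    - [[-0.0168,0,0.0186],[0,0,0],0]
    - [[-0.015,0,0.0274],[0,0,0],0]
    - [[-0.015,0,0.0274],[0,0,0],0]

```text
clock: 3.53
eef_pos: [0.5537, 0.0158, 0.1509]
tool_rot: [0.294, 0.876, -0.122, 0.363]
ft_force: [-1.1, 1.1, -0.1]
grip_width: -0.0001
grasp_force: 0.5
```

```bash
cat > look.py <<'E'
from h import *
import sys
np.set_printoptions(precision=1,suppress=True)
R,t=st()
def hf(n):
    p,d=camera(n);c=get_calibration(n);v,u=np.nonzero(d>.02);W=(pts(np.c_[u,v],c,d[v,u])-HG)@C*1000
    hsv=cv2.cvtColor(p,cv2.COLOR_RGB2HSV)[v,u].astype(int);return p,c,u,v,W,hsv[:,0],hsv[:,1],hsv[:,2]
for n in("top","scene","wrist"):
    p,c,u,v,W,H,S,V=hf(n)
    b=(abs(W[:,1])<32)&(abs(W[:,0])<125)&(W[:,2]>-2)&(W[:,2]<110)
    for nm,m in(("red",((H<8)|(H>172))&(S>140)),("wht",(S<60)&(V>150)),("lip",(V<45)&(W[:,0]>85)&(abs(W[:,2]-12)<5))):
        q=W[b&m]
        if len(q)>8:print(n,nm,len(q),np.percentile(q,[3,50,97],axis=0).ravel())
    cv2.imwrite(f"pics/{sys.argv[1]}_{n}.png",p[:,:,::-1])
E
python3 look.py a
```

```text
clk 3.53 tip mm(hinge frame) [20.5  0.7 23.8] z [ 0.7  0.  -0.7] y [-0.  1.  0.] F [-1.5  0.2 -0.1]
top red 550 [  9.4 -24.1  12.   46.4  -3.4  51.1  64.   22.6  68.3]
top wht 106 [ 28.  -19.9  43.1  32.1  -0.6  46.8  37.4  20.6  51.3]
top lip 240 [100.6 -29.7   8.4 108.5  -0.9  11.4 116.3  28.2  14.4]
scene red 446 [ 10.6 -22.1  11.4  51.7   7.4  53.3  67.   25.4  66.5]
scene wht 313 [ -0.8 -18.    1.   29.8   3.7  44.5  38.4  22.2  54.5]
wrist red 7258 [  6.3 -22.7   7.9  13.8   0.9  16.3  52.7  24.7  57.3]
wrist wht 1038 [-3.2  7.1  1.1 -0.5 16.8  3.3  7.  27.8  6.5]
```

The tab is at about 46° with its edge still about 93 mm from the hinge, so it hasn't been dragged out. I'll carry on folding.

Emit:
apply_moves:
  steps:
    - [[-0.0019,0,0.017],[0,0,0],0]
    - [[-0.0019,0,0.017],[0,0,0],0]
    - [[-0.0019,0,0.017],[0,0,0],0]
    - [[0.0037,0,0.0107],[0,0,0],0]
    - [[0.0037,0,0.0107],[0,0,0],0]
    - [[0.0037,0,0.0107],[0,0,0],0]
    - [[0,0,0],[0,0,0],0]
    - [[0,0,0],[0,0,0],0]

```text
clock: 4.35
eef_pos: [0.5623, 0.0092, 0.1383]
tool_rot: [0.294, 0.876, -0.122, 0.363]
ft_force: [-0.7, 0.3, 1.5]
grip_width: -0.0003
grasp_force: 0.5
```

```bash
python3 look.py b
```

```text
clk 4.35 tip mm(hinge frame) [31.3  0.6 11.3] z [ 0.7 -0.  -0.7] y [ 0.  1. -0.] F [-0.8 -0.2  1.5]
top red 726 [ 16.7 -23.9   3.8  63.3  -2.5  10.6  92.3  22.4  17. ]
top wht 60 [ 52.4 -20.3  16.3  55.    0.   19.3  57.5  19.4  22. ]
top lip 244 [100.7 -29.5   7.9 108.5  -0.2  11.5 116.4  28.3  14.4]
scene red 961 [ 19.4 -22.4   2.6  65.3   4.2   9.9  94.2  23.9  14.9]
scene wht 242 [ -0.3 -17.3   0.2  28.    4.6  20.2  57.8  23.1  43. ]
wrist red 4982 [ 12.7 -22.6   0.3  21.5   0.7   4.9  53.3  24.7  10.1]
wrist wht 599 [-2.7 12.5  1.   0.1 20.8  2.2 13.1 28.4  4. ]
wrist lip 26 [100.5 -30.1   7.  101.4 -28.2   7.9 102.2  31.8   9.1]
```

Emit:
apply_moves:
  steps:
    - [[0.0035,0,0.0035],[0,0,0],0]
    - [[0.0035,0,0.0035],[0,0,0],0]
    - [[0.0035,0,0.0035],[0,0,0],0]
    - [[0.0035,0,0.0035],[0,0,0],0]
    - [[0,0,0],[0,0,0],0]
    - [[0,0,0],[0,0,0],0]
    - [[0,0,0],[0,0,0],0]
    - [[0,0,0],[0,0,0],0]

```text
clock: 5.17
eef_pos: [0.5623, 0.0092, 0.1347]
tool_rot: [0.294, 0.876, -0.122, 0.363]
ft_force: [-0.5, -1.4, 3.6]
grip_width: 0.0003
grasp_force: 1.7
```

```bash
python3 look.py c
```

```text
clk 5.17 tip mm(hinge frame) [31.4  0.6  7.7] z [ 0.7 -0.  -0.7] y [0. 1. 0.] F [ 0.5 -1.4  3.6]
top red 700 [ 15.9 -24.1  -1.2  63.6  -2.9   1.6  93.1  22.3   5.4]
top wht 63 [ 53.9 -20.8   9.   56.7  -0.5  11.7  59.3  18.7  14.8]
top lip 243 [100.7 -29.7   8.6 108.2  -0.8  11.5 116.2  28.4  14.8]
scene red 1009 [ 19.5 -22.2  -1.6  64.8   3.6   0.4  94.4  24.    2.7]
scene wht 234 [  0.2 -17.3   0.   30.3   4.   12.4  60.   23.8  38.5]
wrist red 3819 [ 12.5 -22.5  -0.5  21.3   0.7   1.6  52.5  24.6   2.2]
wrist wht 641 [ -2.7 -20.4   0.1   1.8  21.7   3.4  55.9  28.3  10.8]
```

The tab is flat: its face is at about +2 mm over the axis and the rib top at +12 mm, under 3.6 N. Step 1 has been held. Now I'll push towards the lip.

Emit:
apply_moves:
  steps:
    - [[-0.0106,0,0.0106],[0,0,0],0]
    - [[-0.0106,0,0.0106],[0,0,0],0]
    - [[-0.0106,0,0.0106],[0,0,0],0]
    - [[-0.0106,0,0.0106],[0,0,0],0]
    - [[-0.0106,0,0.0106],[0,0,0],0]
    - [[-0.0106,0,0.0106],[0,0,0],0]
    - [[-0.0106,0,0.0106],[0,0,0],0]
    - [[0,0,0],[0,0,0],0]

```text
clock: 5.98
eef_pos: [0.5793, -0.0028, 0.1345]
tool_rot: [0.294, 0.876, -0.121, 0.363]
ft_force: [-1.2, 1.1, 4.6]
grip_width: -0.0001
grasp_force: 2.1
```

```bash
python3 look.py d
```

```text
clk 5.98 tip mm(hinge frame) [52.2  1.4  7.5] z [ 0.7  0.  -0.7] y [-0.  1.  0.] F [-1.6  0.1  4.6]
top red 530 [ 35.9 -23.9  -1.3  77.7  -3.8   1.5 100.   22.7  11.1]
top wht 61 [ 68.3 -21.2   7.6  71.2  -1.4  11.3  73.6  19.   13.3]
top lip 245 [100.5 -29.3   8.3 108.3  -0.3  11.7 116.3  28.5  14.9]
scene red 752 [ 31.8 -22.6  -1.6  74.6   6.    0.2  97.3  24.3   8.4]
scene wht 208 [ 25.9 -17.4   2.3  53.8   3.4  17.6  74.3  20.   39.5]
wrist red 4968 [ 26.8 -22.4  -1.3  37.1   0.4   1.5  67.   24.4   2.1]
wrist wht 451 [ 22.  -20.9  -0.1  69.2 -16.1   5.9  73.7  22.4  11.7]
wrist lip 151 [100.1 -30.3   7.2 101.3 -26.    9.  102.5  31.7  11. ]
```

Emit:
apply_moves:
  steps:
    - [[-0.0075,0,0.0075],[0,0,0],0]
    - [[-0.0075,0,0.0075],[0,0,0],0]
    - [[-0.0075,0,0.0075],[0,0,0],0]
    - [[-0.0075,0,0.0075],[0,0,0],0]
    - [[-0.0075,0,0.0075],[0,0,0],0]
    - [[-0.0075,0,0.0075],[0,0,0],0]
    - [[-0.0075,0,0.0075],[0,0,0],0]
    - [[0,0,0],[0,0,0],0]

```text
clock: 6.8
eef_pos: [0.5904, -0.0116, 0.1342]
tool_rot: [0.293, 0.876, -0.121, 0.362]
ft_force: [-7.4, 4.9, 7.4]
grip_width: -0.0001
grasp_force: 5.3
```

```bash
python3 look.py e
```

```text
clk 6.80 tip mm(hinge frame) [66.3  1.   7.2] z [ 0.7  0.  -0.7] y [-0.  1.  0.] F [-8.9 -0.6  7.4]
top red 386 [ 49.3 -24.3  -1.4  85.1  -4.1   1.3 101.1  22.7  17. ]
top wht 49 [ 69.3 -21.1   8.2  72.3  -0.4  11.   74.9  19.3  14.2]
top lip 244 [101.5 -30.    8.6 109.3  -0.9  11.4 117.1  28.2  14.5]
scene red 615 [ 31.2 -22.3  -1.8  78.4  11.    0.   97.7  24.6   9.5]
scene wht 215 [  2.2 -17.9   3.1  66.3   3.7  17.2  74.9  19.   37.9]
wrist red 6968 [ 27.2 -22.3  -1.2  39.9   1.1   1.4  68.   24.3   2. ]
wrist wht 2325 [ -2.4 -19.8   1.4   0.   15.2   3.5  72.6  27.9  11.1]
wrist lip 406 [100.7 -30.    7.1 102.  -23.4   9.9 109.3  31.4  11.9]
```

The tab is home: the rib stands 37 mm from the lip centre where 38 mm is expected at full travel, the push force rose to 9 N, and the canister shifted only 1 mm. I'll lift straight up so the tab isn't dragged back.

Emit:
apply_moves:
  steps:
    - [[-0.007,0,-0.007],[0,0,0],0]
    - [[-0.02,0,-0.02],[0,0,0],0]
    - [[-0.04,0,-0.04],[0,0,0],0]
    - [[-0.06,0,-0.06],[0,0,0],0]
    - [[-0.06,0,-0.06],[0,0,0],0]
    - [[0,0,-0.1],[0,0,0],0]
    - [[0,0,-0.1],[0,0,0],0]
    - [[0,0,0],[0,0,0],0]

```text
clock: 7.62
eef_pos: [0.5681, 0.0058, 0.2179]
tool_rot: [0.294, 0.876, -0.121, 0.364]
ft_force: [0.8, -0.1, -0.2]
grip_width: -0.0002
grasp_force: 0.0
```

```bash
python3 look.py f; python3 -c "
import cv2
cv2.imwrite('pics/f.png',cv2.hconcat([cv2.resize(cv2.imread('pics/f_top.png')[130:250,240:360],(390,390)),cv2.resize(cv2.imread('pics/f_scene.png')[230:360,255:385],(390,390))]))"
```

```text
clk 7.62 tip mm(hinge frame) [38.1  1.4 90.9] z [ 0.7  0.  -0.7] y [-0.  1.  0.] F [ 0.8  0.4 -0.2]
top red 627 [ 28.9 -23.9   0.7  66.2  -5.9   4.3  99.5  21.4   8.7]
top wht 67 [ 24.7 -21.4   3.7  70.1  -0.9  13.7  73.1  19.6  17.3]
top lip 245 [100.6 -29.7   8.4 108.2  -0.5  11.6 116.4  28.6  14.9]
scene red 993 [ 29.3 -22.1   0.1  59.7   1.7   2.8  97.7  24.2   5.5]
scene wht 331 [ -1.2 -19.6  -1.5  21.7   3.4   3.3  73.7  22.1 107.6]
wrist red 6669 [ 27.3 -22.9   0.6  48.6   0.7   2.7 100.9  24.    4.9]
wrist wht 3453 [ -2.2 -17.8  -0.8  11.4   5.6   1.9  73.5  25.4  13.8]
wrist lip 1666 [100.6 -29.    7.4 105.8   0.1  10.6 116.7  29.8  11.4]
```

View pics/f.png

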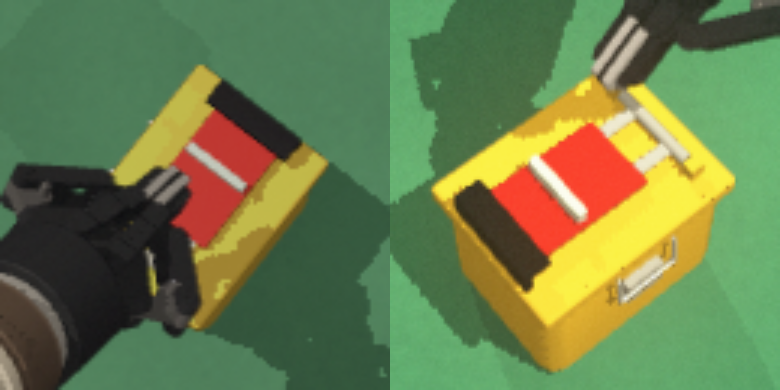

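Both views show the tab flat under the lip, the rib clear of the fingers and the gripper touching nothing. One last numeric check of the slide before I hand it in.

```bash
sed -e 's/W\[:,0\])<125/W[:,0]-90)<32/' look.py > look2.py; python3 look2.py g | grep -v red
python3 - <<'E'
from h import *
p,d=camera("top");c=get_calibration("top");v,u=np.nonzero(d>.02);W=(pts(np.c_[u,v],c,d[v,u])-HG)@C*1000
h=cv2.cvtColor(p,cv2.COLOR_RGB2HSV)[v,u].astype(int);r=((h[:,0]<8)|(h[:,0]>172))&(h[:,1]>140)&(abs(W[:,1]+12)<8)&(abs(W[:,0]-60)<60)&(W[:,2]<15)
a=W[r,0];print("red hist",np.percentile(a,[0,2,98,100]).round(1))
E
```

```text
clk 7.77 tip mm(hinge frame) [38.6  0.4 87.9] z [ 0.7 -0.  -0.7] y [-0.  1. -0.] F [ 1.   0.8 -0.1]
top wht 64 [ 67.9 -21.4  11.1  70.1  -0.1  14.5  72.9  19.5  17. ]
top lip 245 [100.5 -29.5   8.5 108.4   0.1  11.8 116.1  28.2  14.7]
scene wht 90 [ 68.2 -19.6  10.7  71.2   1.5  12.7  74.   20.6  15.1]
wrist wht 808 [ 68.3 -19.5   5.4  70.    0.2  13.9  74.5  21.5  14.9]
wrist lip 1780 [100.7 -28.3   7.7 105.4   0.7  11.4 117.4  30.1  12.2]
red hist [ 26.6  29.2  99.1 100.5]
```

```bash
python3 -c "
from workcell import bot
print(bot.job_done())"
```

```text
the job is handed in; nothing more can be done
None
```

I handed the job in at about 8 s: the red tab is folded flat and tucked under the black lip, pushed out about 18 mm by camera measurement. The canister is within about 1 mm of its first place, and the flask, cup, tumbler and strainer were never approached; no verdict came back.

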